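# Shelve the biscuit cartons by height

### The job

Put the two brown cardboard cartons away in the plywood bays: the tall carton in the bay with the high headroom, the low carton in the bay with the raised floor and low headroom. Slide each lengthwise straight in from the front so that it stands upright on the bay's floor, roughly midway between the walls, with more than half of its length under the roof.

Things in the scene. Friction and masses are not known exactly. Their poses are not given: they have to be found in the camera images.
- tall_box_center (a point): The taller of two closed brown cardboard cartons with pale tape along the top: 150 mm long x 52 mm wide x 96 mm high, 0.08 to 0.17 kg, firm; it can be gripped across the 52 anywhere along its length. The point is its centre, 48 mm above its underside. x along the 150 (ends alike), y across the 52, z up
- low_box_center (a point): The lower of two closed brown cardboard cartons with pale tape along the top: 150 mm long x 52 mm wide x 58 mm high, 0.08 to 0.17 kg, firm; it can be gripped across the 52 anywhere along its length. The point is its centre, 29 mm above its underside. x along the 150 (ends alike), y across the 52, z up
- tall_bay_mouth (a point): Fixed plywood bay, high headroom, front open (sizes in mm). Floor 100 wide, top 10 above the table; walls 84 apart inside; roof 6 thick, underside 115 above the floor. Point: on the floor, midway, below the roof's front edge, where the walls begin too; bare floor sticks out 65 in front; back wall 104 behind. x straight into the bay, y left, z up. The bays may swap places
- low_bay_mouth (a point): Fixed plywood bay, low headroom, front open (sizes in mm). Floor 100 wide, top 50 above the table; walls 84 apart inside; roof 6 thick, underside 75 above the floor. Point: on the floor, midway, below the roof's front edge, where the walls begin too; bare floor sticks out 65 in front; back wall 104 behind. x straight into the bay, y left, z up. The bays may swap places

How it is judged (in metres and radians):
At the end, for the whole second after the job is handed in: Each carton stands on the floor of its own bay (height within 6 mm, tilt under 0.1 rad), its centre 0 to 35 mm behind the roof's front edge (more than half under the roof), within 20 mm of midway between the walls, its length within 0.21 rad (12 degrees) of the bay's depth (x of tall_box_center in the frame of tall_bay_mouth between 0 and 0.035 m and y of tall_box_center in the frame of tall_bay_mouth between -0.02 and 0.02 m and z of tall_box_center in the frame of tall_bay_mouth between 0.042 and 0.054 m and angle between each of tall_box_center, low_box_center's own z axis and vertical below 0.1 rad and angle between the x axis of tall_box_center and the x axis of tall_bay_mouth, either way round below 0.21 rad and x of low_box_center in the frame of low_bay_mouth between 0 and 0.035 m and y of low_box_center in the frame of low_bay_mouth between -0.02 and 0.02 m and z of low_box_center in the frame of low_bay_mouth between 0.023 and 0.035 m and angle between the x axis of low_box_center and the x axis of low_bay_mouth, either way round below 0.21 rad); the robot touches nothing.
It also fails if it takes over 72 s, if anything falls off the work surface, if the arm or the gripper's body presses on something with over 40 N, if the wrist force passes 120 N, or if a joint passes its speed limit or range.

### The arm

A 7-joint arm with a two-finger parallel gripper is mounted at the origin on the work surface; the furniture and walls round the work are solid. World frame = base frame: x ahead of the robot, y to its left, z up, the work surface at z = 0. Lengths are in m, angles in degrees, forces in N, time in s.
With the tool pointing down it reaches from about 0.35 to 0.775 m from the base axis. Payload 3.1 kg.
Tool frame: the origin (TCP) lies on the centre line of the jaws, within the pads' length; the fingertips stand 17 mm ahead of it and the grasp point (between the pads) lies 2 mm behind it (robot.tip_reach is the distance from the TCP to the fingertips, in m); z points along the fingers, y is the direction in which the jaws open and shut (so a half turn about z gives the same grasp; the last joint's range is limited). The gripper opens to 85 mm and grips with 20 to 120 N. Pads are 22 mm wide; open, the fingers measure 114 mm over their backs; the gripper's body (76 mm by 85 mm) begins 54 mm behind the grasp point. The pads swing forward as they close: fully open they stand 13 mm farther back than shut.
Start: joints at [-74.467, 17.813, 0.802, 86.603, -0.252, 75.585, -1.558], TCP at [0.169, 0.523, 0.248] pointing down, gripper open.
Joint ranges: [-154.91, 154.91], [-16.99, 109.72], [-72.82, 74.43], [7.12, 147.25], [-82.49, 262.49], [11.32, 116.49], [-174.64, 174.64]. Speed limits (degrees/s): [159.86, 159.86, 180, 180, 180, 180, 180].

### API

Orientations are given as [roll, pitch, yaw] about the fixed x, y, z axes, in that order (R = Rz(yaw) Ry(pitch) Rx(roll)).
In Python, from station import robot, fingers, vision, workorder, recognise gives the robot as it stands. Calls block until the motion is done:
- robot.move_to(position, orientation): joint-space move of the TCP to a pose.
- robot.line_to(position, orientation=None, velocity=0.15, f_stop=None): straight line of the TCP; orientation=None keeps the orientation; velocity is the mean speed in m/s. With f_stop (N) it stops when the force on the tool has changed by that much, and returns True; else False.
- robot.move_j(angles): joint-space move.
- fingers.gripper_to(opening, force=None): opening from 0.0 (shut) to 1.0 (fully open); force is the grip in N (None keeps the last); returns when the fingers have stopped.
- robot.pause(seconds).
- robot.inverse_kinematics(position, orientation): joint angles nearest the present ones, or None.
- vision.grab_frame(name): name is "scene" or "top"; returns the picture (384x512x3 uint8, red, green, blue); there is no depth.
- vision.calibration(name): a dict with "mtx" (3x3 intrinsics, pixels), "k1" (the pictures are not rectified: a ray, as slopes to the right and down, at radius r is drawn at 1 + k1 r^2 times it, then the intrinsics apply), "extrinsics" (4x4, takes a point from world to camera coordinates). Camera axes: x right, y up, looking along -z (the intrinsics and any distortion apply to the point x, -y, -z); pixel columns grow to the right and rows downward; lengths in m; the calibration is good to about 2 mm. A picture is of the moment at which its call begins. calibration takes no time and is no camera call.
A pose or a line that the arm cannot do raises robot.PlanningError and nothing moves.
- workorder.close_job(): hands the job in, once; it reports no verdict.
Trained networks look in the newest picture that a camera, given by its name, has taken for a name from the list of things; names that differ only in an ending like _2 or _b are one class to them, and where a whole thing is asked for, a point or a joint stands for the part that bears it (a point fixed in the world has none). Each returns a list of dicts, best first, with "p" (0 to 1); they miss things now and then, are a little off and sometimes report something else, mostly with a low value. They report only what shows in the picture. A call takes as long as a camera call.
- recognise(label, camera): "rect" ([centre column, centre row, width, height] in pixels, round what is visible of it).
Readings, each from a call of its own:
- robot.current_time_s(): time.
- robot.current_joint_positions(): joint angles.
- robot.current_dq(): joint speeds.
- robot.current_joint_torque(): joint torques, N m.
- robot.current_tool_pos(): TCP position.
- robot.current_eef_rot(): TCP orientation.
- robot.current_contact_force(): force on the tool from outside, world axes, zero at the start.
- robot.current_torque(): the same for the moment, N m.
- robot.current_finger_gap(): opening from 0.0 (shut) to 1.0 (fully open).
Only numpy, scipy, OpenCV 4.12 (cv2) and the standard library are available. Lean on these libraries where they do the work, as an engineer would, in place of code of your own. Each camera call takes 0.05 s, during which the arm holds its last target.

## Working session

There is one attempt and no reset: what is moved stays moved. The work goes in short steps, each a Python script; the robot and the scene stay as the last script left them, time stands still between calls to the robot, and variables do not carry over. Pictures are saved under pics/ and viewed, and the job is handed in when it is done.

```bash
ls; mkdir -p pics; python3 - <<'E'
from station import robot, fingers, vision, workorder, recognise
import cv2
for n in ("scene","top"):
    im=vision.grab_frame(n); cv2.imwrite(f"pics/{n}0.png",im[:,:,::-1])
    c=vision.calibration(n); print(n,c)
    for l in ("tall_box_center","low_box_center","tall_bay_mouth","low_bay_mouth"):
        print(l,recognise(l,n)[:2])
print(robot.current_time_s(),robot.current_tool_pos(),robot.current_eef_rot())
E
```

```text
pics
scene {'mtx': array([[451.97018385,   0.        , 248.05860683],
       [  0.        , 451.97018385, 195.31125618],
       [  0.        ,   0.        ,   1.        ]]), 'k1': -0.1748406375551753, 'extrinsics': array([[ 0.83367194, -0.55225536, -0.00226238, -0.43006313],
       [ 0.35106072,  0.52678189,  0.77411705, -0.2260736 ],
       [-0.42631851, -0.64615389,  0.63303845, -1.19973546],
       [ 0.        ,  0.        ,  0.        ,  1.        ]])}
tall_box_center [{'rect': [320.7, 288.9, 63.0, 56.9], 'p': 0.84}]
low_box_center [{'rect': [184.7, 157.1, 48.2, 33.0], 'p': 0.65}]
tall_bay_mouth [{'rect': [307.9, 212.2, 68.9, 75.3], 'p': 0.73}, {'rect': [261.8, 175.1, 62.1, 62.0], 'p': 0.48}]
low_bay_mouth [{'rect': [261.9, 176.4, 65.1, 58.8], 'p': 0.74}, {'rect': [308.0, 212.9, 66.0, 76.3], 'p': 0.35}]
top {'mtx': array([[495.62538295,   0.        , 257.22927956],
       [  0.        , 495.62538295, 193.64156515],
       [  0.        ,   0.        ,   1.        ]]), 'k1': 0.012205069019228448, 'extrinsics': array([[ 0.02126347, -0.99962134,  0.01746516, -0.03566696],
       [ 0.9873238 ,  0.02374378,  0.15693293, -0.5163481 ],
       [-0.1572882 ,  0.01390683,  0.98745482, -1.67272598],
       [ 0.        ,  0.        ,  0.        ,  1.        ]])}
tall_box_center [{'rect': [369.2, 208.0, 28.2, 41.4], 'p': 0.69}]
low_box_center [{'rect': [155.5, 206.2, 19.6, 43.1], 'p': 0.78}]
tall_bay_mouth [{'rect': [299.4, 168.2, 33.5, 61.7], 'p': 0.57}]
low_bay_mouth [{'rect': [235.4, 163.8, 32.4, 60.3], 'p': 0.8}]
0.5 [0.16923017 0.52332091 0.24827216] [1.79999954e+02 3.11329846e-03 1.62084429e+02]
```

```bash
python3 - <<'E'
import cv2
a=cv2.imread("pics/scene0.png")[100:350,130:390]; cv2.imwrite("pics/scene0c.png",cv2.resize(a,None,fx=2.4,fy=2.4,interpolation=cv2.INTER_CUBIC)[:600])
a=cv2.imread("pics/top0.png")[110:260,120:420]; cv2.imwrite("pics/top0c.png",cv2.resize(a,(800,400),interpolation=cv2.INTER_CUBIC))
E
```

```text
(no output)
```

View pics/scene0.png

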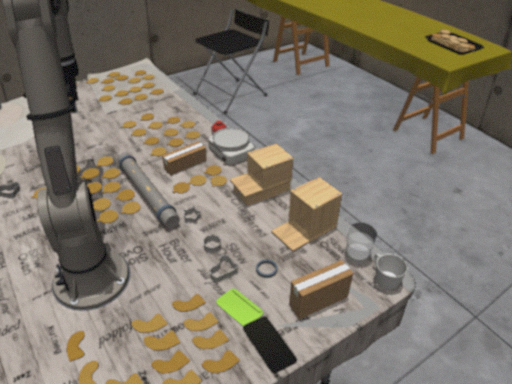

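View pics/top0.png

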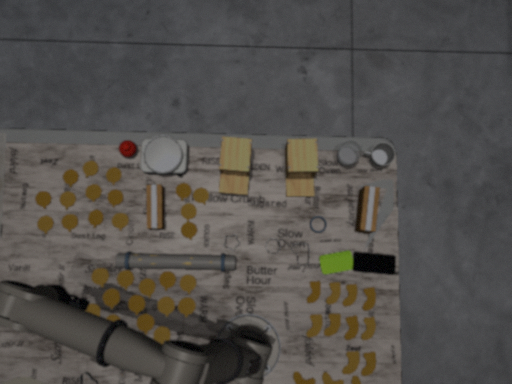

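View pics/scene0c.png

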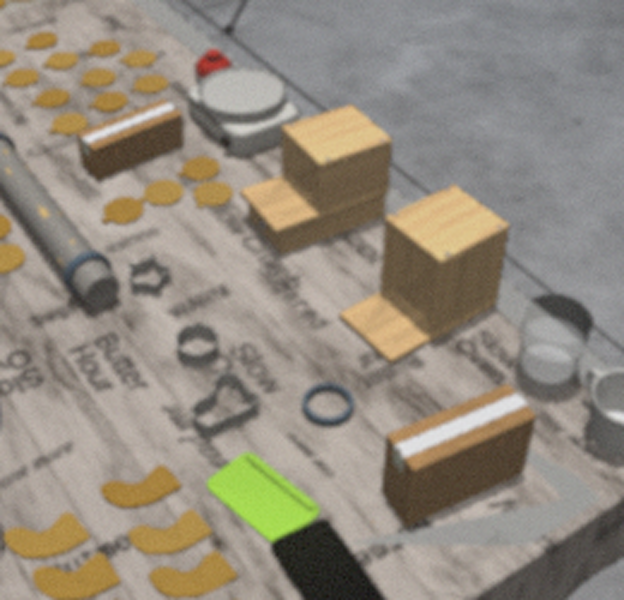

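View pics/top0c.png

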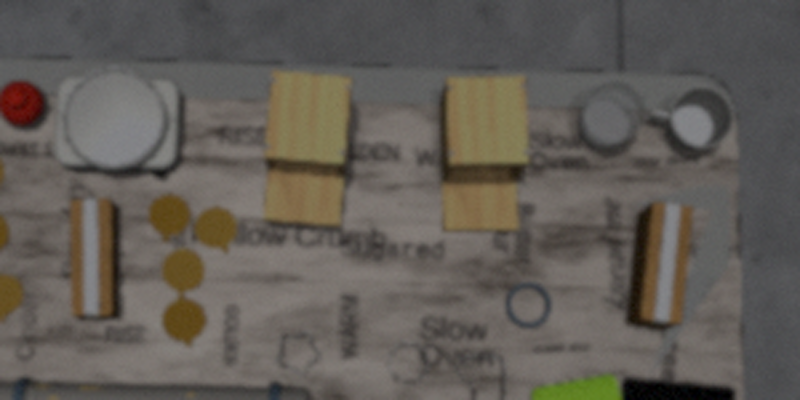

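```bash
python3 - <<'E'
import cv2,numpy as np
s=cv2.imread("pics/scene0.png");t=cv2.imread("pics/top0.png")
def g(im,x,y,w,h,f,out):
    a=cv2.convertScaleAbs(im[y:y+h,x:x+w],alpha=1.4)
    a=cv2.resize(a,None,fx=f,fy=f,interpolation=cv2.INTER_CUBIC)
    for i in range(0,w,10): cv2.putText(a,str(x+i),(i*f,10),0,.35,(0,0,255)); cv2.line(a,(i*f,12),(i*f,18),(0,0,255))
    for i in range(0,h,10): cv2.putText(a,str(y+i),(0,i*f+4),0,.35,(0,0,255)); cv2.line(a,(24,i*f),(30,i*f),(0,0,255))
    cv2.imwrite(out,a)
g(s,225,140,125,110,6,"pics/s_bays.png")
a=[]
g(s,155,135,65,45,8,"pics/s_low.png"); g(s,280,255,80,70,8,"pics/s_tall.png")
g(t,140,130,75,110,5,"pics/a.png");
g(t,210,130,115,75,6,"pics/t_bays.png")
g(t,140,175,40,60,8,"pics/t_low.png");g(t,345,175,50,65,8,"pics/t_tall.png")
l=cv2.imread("pics/t_low.png");r=cv2.imread("pics/t_tall.png")
h=max(l.shape[0],r.shape[0]); p=lambda a:np.pad(a,((0,h-a.shape[0]),(0,0),(0,0)))
cv2.imwrite("pics/t_box.png",np.hstack([p(l),p(r)]))
E
```

```text
(no output)
```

View pics/s_bays.png

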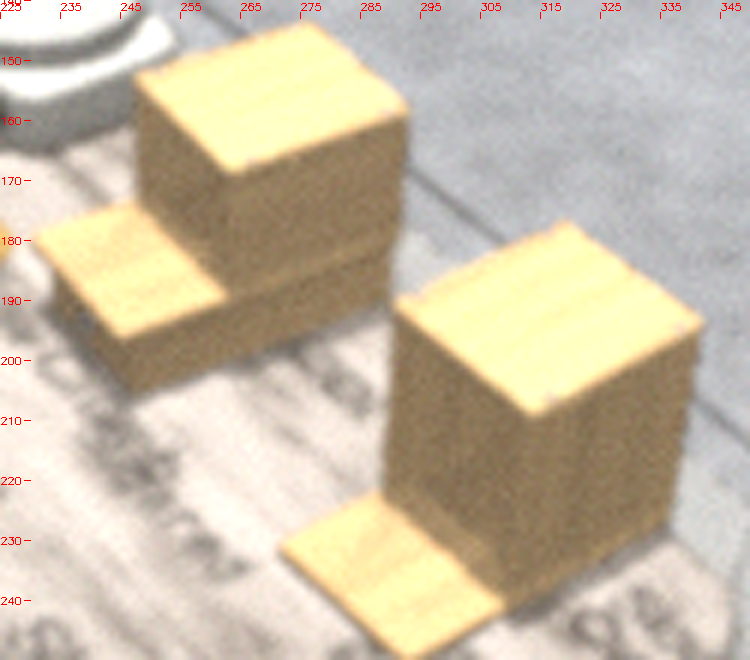

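View pics/t_bays.png

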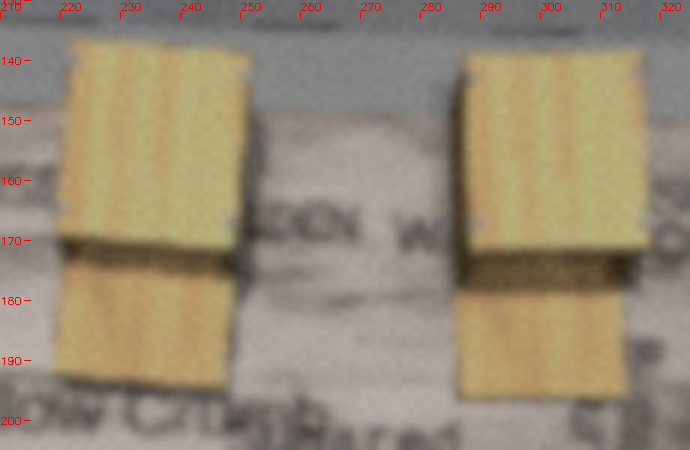

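View pics/t_box.png

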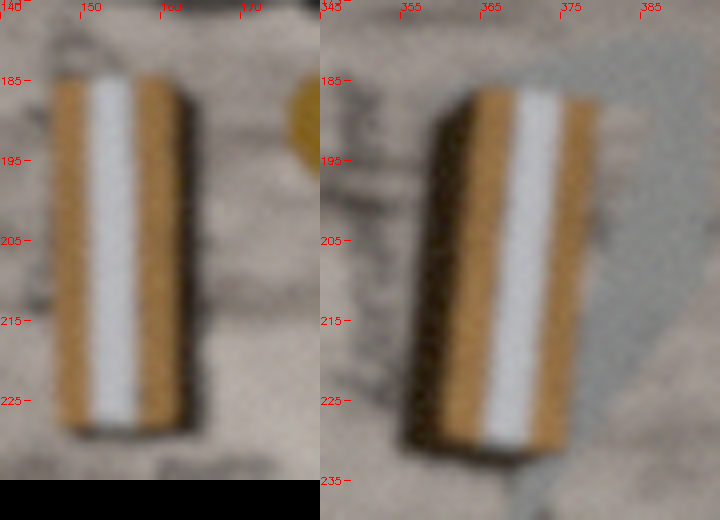

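View pics/s_low.png

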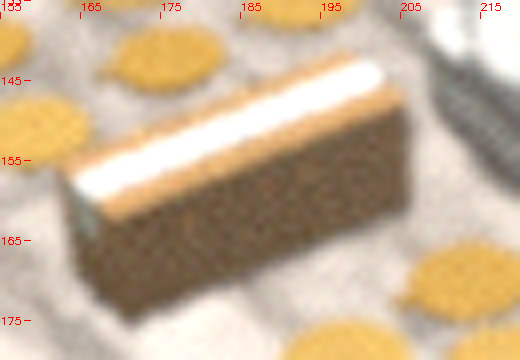

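View pics/s_tall.png

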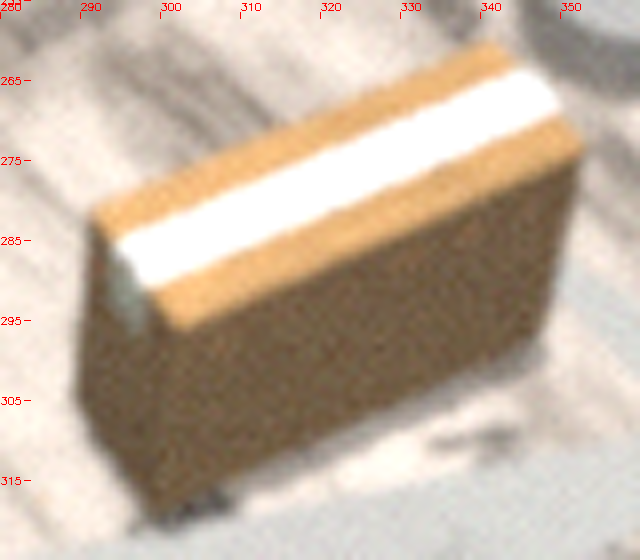

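```bash
cat > h.py <<'E'
from station import robot, fingers, vision, workorder, recognise
import numpy as np, cv2
C={n:vision.calibration(n) for n in("scene","top")}
def proj(n,P):
    c=C[n];E=c["extrinsics"];P=np.asarray(P,float)
    q=P@E[:3,:3].T+E[:3,3]; a=q[:,0]/-q[:,2]; b=-q[:,1]/-q[:,2]
    k=1+c["k1"]*(a*a+b*b); m=c["mtx"]
    return np.c_[m[0,0]*a*k+m[0,2],m[1,1]*b*k+m[1,2]]
E
cat > fit.py <<'E'
from h import *
from scipy.optimize import least_squares
L,W=.075,.026
def box(h): return dict(nl=(-L,W,h),nr=(-L,-W,h),fr=(L,-W,h),fl=(L,W,h),bnr=(-L,-W,0),bnl=(-L,W,0),bfr=(L,-W,0))
def bay(f,D): return dict(rl=(0,.05,.131),rr=(0,-.05,.131),Bl=(D,.05,.131),Br=(D,-.05,.131),fl=(-.065,.05,f),fr=(-.065,-.05,f),fb=(-.065,-.05,0),wr=(0,-.05,f))
obs={
'low_box':[('top',140,175,8,dict(fl=(52,78),fr=(176,80),nr=(180,426),nl=(58,428))),
  ('scene',155,135,8,dict(nl=(65,168),nr=(108,220),fr=(408,100),fl=(345,55),bnr=(130,325),bfr=(408,208)))],
'tall_box':[('top',345,175,8,dict(fl=(154,90),fr=(280,97),nr=(243,452),nl=(122,440))),
  ('scene',280,255,8,dict(nl=(92,210),nr=(180,332),fr=(583,152),fl=(495,40),bnr=(160,515),bnl=(75,400),bfr=(535,345)))],
'low_bay':[('top',210,130,6,dict(rl=(60,234),rr=(236,249),Bl=(77,42),Br=(249,55),fl=(55,372),fr=(229,388))),
  ('scene',225,140,6,dict(rr=(232,172),rl=(137,73),Bl=(310,23),Br=(408,105),fl=(37,238),fr=(122,336),fb=(137,394),wr=(228,297)))],
'tall_bay':[('top',210,130,6,dict(rl=(469,249),rr=(648,247),Bl=(466,57),Br=(638,54),fl=(458,398),fr=(627,398))),
  ('scene',225,140,6,dict(rr=(535,414),rl=(397,300),Bl=(568,224),Br=(703,322),fl=(280,545),fr=(410,658),wr=(505,605)))]}
for name,o in obs.items():
    def model(p):
        d=box(.096 if 'tall' in name else .058) if 'box' in name else bay(.01 if 'tall' in name else .05,p[3])
        c,s=np.cos(p[2]),np.sin(p[2])
        return {k:(p[0]+c*v[0]-s*v[1],p[1]+s*v[0]+c*v[1],v[2]) for k,v in d.items()}
    def res(p,oo=o):
        m=model(p);r=[]
        for cam,x,y,f,d in oo:
            r.append(proj(cam,[m[k] for k in d])-(np.array(list(d.values()))/f+[x,y]-.5))
        return np.vstack(r).ravel()
    p0=[.55,0,0,.112]
    for lab,oo in (('both',o),('top',o[:1]),('scene',o[1:])):
        q=least_squares(lambda p:np.r_[res(p,oo),(0 if 'bay' in name else p[3]-.11)],p0,loss='soft_l1',x_scale=[.1,.1,.1,.1]); p=q.x
        print(name,lab,np.round(p[:2],4),round(np.degrees(p[2]),2),round(p[3],4),'rms',round(np.sqrt(np.mean(res(p,oo)**2)),2))
        if lab=='both': print(np.round(res(p).reshape(-1,2),1).tolist())
E
python3 fit.py
```

```text
low_box both [0.4631 0.3267] 3.77 0.11 rms 0.56
[[-0.2, 0.4], [-0.4, -0.5], [-0.3, 0.0], [-0.5, 0.4], [-1.2, 0.0], [0.8, 0.4], [0.3, 0.4], [0.4, -0.3], [-0.1, 0.9], [1.3, 0.3]]
low_box top [0.4636 0.3256] 3.66 0.11 rms 0.27
low_box scene [0.4632 0.3291] 3.97 0.11 rms 0.59
tall_box both [ 0.4684 -0.3985] -6.43 0.11 rms 0.65
[[0.0, -0.6], [-0.4, 0.6], [-0.0, 0.4], [-0.5, -0.2], [-0.4, -0.0], [0.1, -0.0], [1.5, -0.5], [0.1, -0.3], [-0.6, 1.2], [-0.7, 0.6], [1.7, -0.3]]
tall_box top [ 0.4686 -0.3993] -6.03 0.11 rms 0.35
tall_box scene [ 0.4684 -0.3982] -6.57 0.11 rms 0.74
low_bay both [0.5812 0.0568] -3.33 0.1085 rms 0.82
[[-1.0, -0.2], [-0.1, -0.2], [-0.8, -0.0], [0.4, 0.3], [-0.5, 0.2], [-0.5, -0.1], [0.7, 0.1], [0.0, 0.7], [-0.2, -0.3], [0.9, 1.0], [-0.6, -0.3], [0.6, 0.3], [-1.8, 2.9], [0.9, 0.2]]
low_bay top [0.581  0.0553] -3.18 0.1093 rms 0.35
low_bay scene [0.5823 0.059 ] -3.79 0.1074 rms 0.91
tall_bay both [ 0.5824 -0.1709] 2.13 0.1094 rms 0.45
[[-0.2, 0.1], [0.2, 0.0], [-0.5, -0.1], [0.7, 0.1], [-0.6, 0.3], [-0.4, -0.1], [0.2, 0.0], [-0.4, 0.4], [-0.6, -0.4], [0.7, 0.5], [-0.1, -0.4], [-0.1, 0.6], [1.3, -0.2]]
tall_bay top [ 0.5826 -0.1714] 2.49 0.1092 rms 0.31
tall_bay scene [ 0.5826 -0.1704] 1.76 0.1091 rms 0.5
```

```bash
cat >> h.py <<'E'
OFF=-0.056
BOX={'low':(.4634,.3262,3.8,.034),'tall':(.4685,-.3988,-6.2,.074)}
BAY={'low':(.5812,.0560,-3.3,.05),'tall':(.5825,-.1711,2.15,.01)}
def tcp(fr,xl,z,flip,yl=0):
    a=np.radians(fr[2]); return [fr[0]+np.cos(a)*xl-np.sin(a)*yl,fr[1]+np.sin(a)*xl+np.cos(a)*yl,z],[180,0,(fr[2]+flip+180)%360-180]
def plan(w,flip,xt=.013):
    b,y=BOX[w],BAY[w]; g=b[3]-.002   # tcp height over underside
    return dict(over=tcp(b,OFF,g+.13,flip),grasp=tcp(b,OFF,g,flip),lift=tcp(b,OFF,g+.12,flip),
      pre_hi=tcp(y,-.085+OFF,g+.12,flip),pre=tcp(y,-.085+OFF,y[3]+g+.007,flip),
      inn=tcp(y,xt+OFF,y[3]+g+.007,flip),down=tcp(y,xt+OFF,y[3]+g-.003,flip),
      away=tcp(y,-.085+OFF,y[3]+g+.002,flip))
E
python3 - <<'E'
from h import *
for w in('low','tall'):
  for f in(0,180):
    p=plan(w,f)
    for k,(a,o) in p.items():
        q=robot.inverse_kinematics(a,o); print(w,f,k,np.round(a,3),o[2],None if q is None else np.round(q))
E
```

```text
low 0 over [0.408 0.322 0.162] 3.8000000000000114 [ -66.   20.   33.  100.  -12.   64. -116.]
low 0 grasp [0.408 0.322 0.032] 3.8000000000000114 [ -64.   30.   31.  107.  -20.   48. -108.]
low 0 lift [0.408 0.322 0.152] 3.8000000000000114 [ -66.   21.   33.  101.  -12.   62. -115.]
low 0 pre_hi [0.44  0.064 0.152] -3.3000000000000114 [-47.  12.  42. 112. -10.  59. -94.]
low 0 pre [0.44  0.064 0.089] -3.3000000000000114 [-46.  19.  43. 116. -16.  51. -87.]
low 0 inn [0.538 0.058 0.089] -3.3000000000000114 [-38.  30.  41. 101. -23.  58. -81.]
low 0 down [0.538 0.058 0.079] -3.3000000000000114 [-38.  30.  41. 102. -23.  56. -81.]
low 0 away [0.44  0.064 0.084] -3.3000000000000114 [-46.  19.  43. 116. -17.  51. -87.]
low 180 over [0.408 0.322 0.162] -176.2 [-46.  18.   8.  99.  -3.  63.  56.]
low 180 grasp [0.408 0.322 0.032] -176.2 [-45.  27.   6. 107.  -4.  46.  57.]
low 180 lift [0.408 0.322 0.152] -176.2 [-46.  19.   8. 100.  -3.  62.  56.]
low 180 pre_hi [0.44  0.064 0.152] 176.7 [-38.  11.  31. 111.  -7.  59.  83.]
low 180 pre [0.44  0.064 0.089] 176.7 [-35.  17.  29. 116. -10.  50
[... 974 characters left out ...]
ver [ 0.413 -0.393  0.202] 173.8 [ 49.  22. -10.  87.   4.  71. 122.]
tall 180 grasp [ 0.413 -0.393  0.072] 173.8 [ 49.  30. -10.  96.   6.  55. 121.]
tall 180 lift [ 0.413 -0.393  0.192] 173.8 [ 49.  23. -10.  88.   4.  69. 122.]
tall 180 pre_hi [ 0.442 -0.176  0.192] -177.85000000000002 [-33.  21.  68. 105. -21.  69. 133.]
tall 180 pre [ 0.442 -0.176  0.089] -177.85000000000002 [-22.  26.  54. 112. -26.  55. 137.]
tall 180 inn [ 0.54  -0.173  0.089] -177.85000000000002 [-15.  33.  44.  97. -26.  60. 130.]
tall 180 down [ 0.54  -0.173  0.079] -177.85000000000002 [-14.  34.  43.  98. -26.  59. 130.]
tall 180 away [ 0.442 -0.176  0.084] -177.85000000000002 [-22.  26.  54. 112. -26.  55. 137.]
```

```bash
python3 - <<'E'
from h import *
p=plan('low',180)
robot.move_to(*p['over']); 
print(robot.line_to(*p['grasp'],velocity=.12,f_stop=12),robot.current_tool_pos())
fingers.gripper_to(0.0,50); print('gap',robot.current_finger_gap(),'exp',52/85)
robot.line_to(*p['lift'],velocity=.12)
print('gap',robot.current_finger_gap(),robot.current_contact_force(),robot.current_time_s())
for n in("scene","top"):
    im=vision.grab_frame(n); cv2.imwrite(f"pics/{n}1.png",im[:,:,::-1])
E
```

```text
False [0.40812555 0.32301565 0.03276612]
gap 0.6050258347748446 exp 0.611764705882353
gap 0.6021302433947798 [-0.3496989  -0.25526043 -1.30538031] 4.5167
```

View pics/scene1.png

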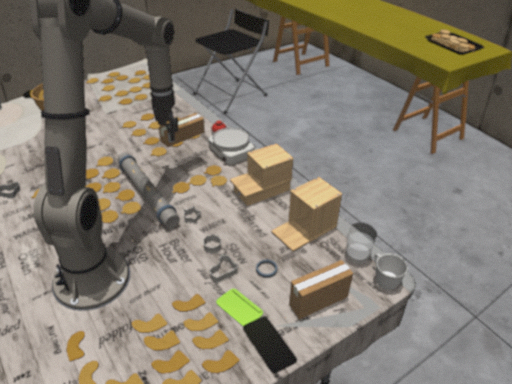

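The low carton is held by its near end, lifted and level (about 185,130 in the scene picture).

```bash
python3 - <<'E'
from h import *
p=plan('low',180)
robot.line_to(*p['pre_hi'],velocity=.12)
robot.line_to(*p['pre'],velocity=.1,f_stop=12)
print(robot.current_tool_pos(),robot.current_finger_gap(),robot.current_time_s())
for n in("scene","top"):
    im=vision.grab_frame(n); cv2.imwrite(f"pics/{n}2.png",im[:,:,::-1])
a=cv2.imread("pics/scene2.png")[120:260,180:360];cv2.imwrite("pics/s2c.png",cv2.resize(a,None,fx=4,fy=4,interpolation=2))
a=cv2.imread("pics/top2.png")[120:250,190:340];cv2.imwrite("pics/t2c.png",cv2.resize(a,None,fx=4,fy=4,interpolation=2))
E
```

```text
[0.44098946 0.06420914 0.08942223] 0.6075347520564889 7.7167
```

View pics/s2c.png

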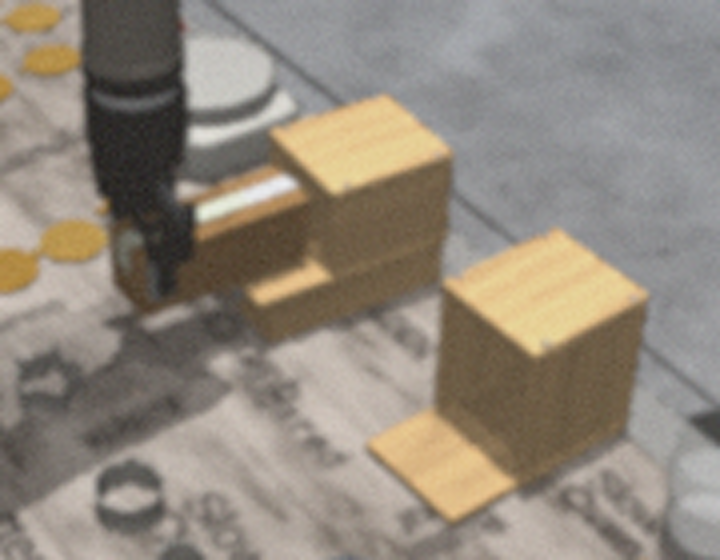

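View pics/t2c.png

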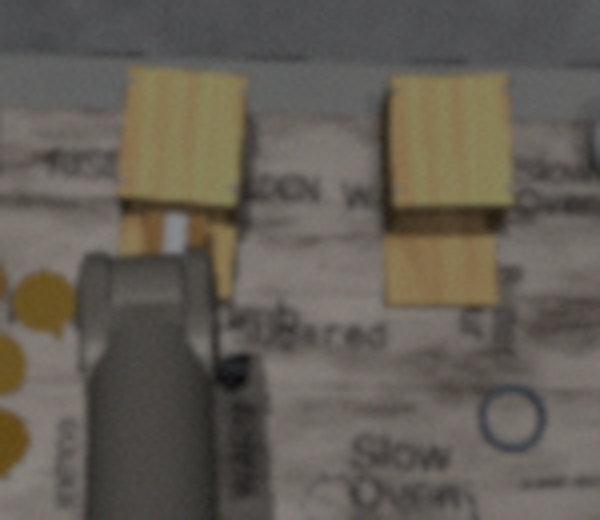

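The low carton is level and centred in front of the low bay: its tape is at column 174 of the crop, and the middle of the floor is at about 178. Sliding it in now.

```bash
python3 - <<'E'
from h import *
p=plan('low',180)
print(robot.line_to(*p['inn'],velocity=.06,f_stop=10),robot.current_tool_pos())
print(robot.line_to(*p['down'],velocity=.03,f_stop=5),robot.current_tool_pos(),robot.current_contact_force())
fingers.gripper_to(1.0); robot.pause(.2)
a=p['inn'][0].copy(); a[2]+=.09
print(robot.line_to(*p['away'],velocity=.1,f_stop=10))
q=p['away']; robot.line_to([q[0][0],q[0][1],.25],q[1],velocity=.15)
t=plan('tall',180); robot.move_to([t['over'][0][0],t['over'][0][1],.26],t['over'][1])
print(robot.current_time_s())
for n in("scene","top"):
    im=vision.grab_frame(n); cv2.imwrite(f"pics/{n}3.png",im[:,:,::-1])
a=cv2.imread("pics/scene3.png")[120:330,200:380];cv2.imwrite("pics/s3c.png",cv2.resize(a,None,fx=2.8,fy=2.8,interpolation=2))
a=cv2.imread("pics/top3.png")[120:250,210:400];cv2.imwrite("pics/t3c.png",cv2.resize(a,None,fx=4,fy=4,interpolation=2))
E
```

```text
False [0.537921   0.05856611 0.08901675]
True [0.53872088 0.05856113 0.08260676] [0.36005499 0.51928679 2.79208734]
False
14.5917
```

View pics/s3c.png

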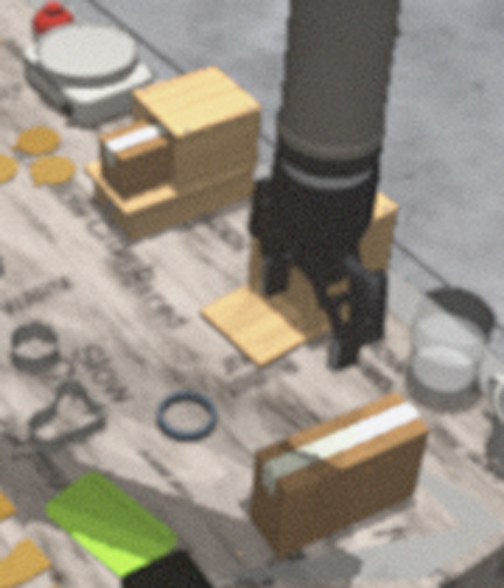

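View pics/t3c.png

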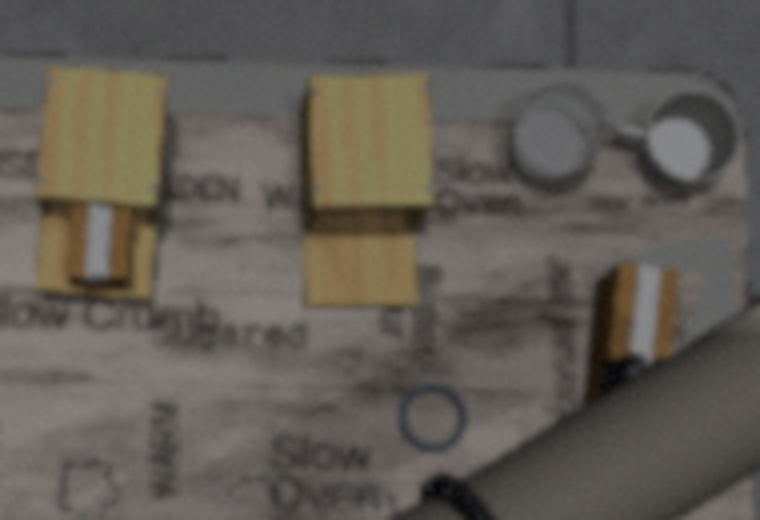

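The low carton sits squarely in its bay. Its near top edge runs from about (70,281) to (126,285) in the top crop. Next, the tall one.

```bash
python3 - <<'E'
from h import *
y=BAY['low']
for xc in(.005,.013,.021):
    print(xc,[np.round(proj('top',[tcp(y,xc-.075,.108,0,s)[0]])[0],1) for s in(.026,-.026)])
print('seen',(70/4+209.5,281/4+119.5),(126/4+209.5,285/4+119.5))
p=plan('tall',180)
robot.line_to(*p['over'],velocity=.15)
print(robot.line_to(*p['grasp'],velocity=.12,f_stop=12),robot.current_tool_pos())
fingers.gripper_to(0.0,50); print('gap',robot.current_finger_gap())
robot.line_to(*p['lift'],velocity=.12)
print('gap',robot.current_finger_gap(),robot.current_contact_force())
robot.line_to(*p['pre_hi'],velocity=.12)
print(robot.line_to(*p['pre'],velocity=.1,f_stop=12))
print(robot.current_tool_pos(),robot.current_finger_gap(),robot.current_time_s())
for n in("scene","top"):
    im=vision.grab_frame(n); cv2.imwrite(f"pics/{n}4.png",im[:,:,::-1])
a=cv2.imread("pics/scene4.png")[120:280,200:380];cv2.imwrite("pics/s4c.png",cv2.resize(a,None,fx=3.7,fy=3.7,interpolation=2))
a=cv2.imread("pics/top4.png")[120:250,210:400];cv2.imwrite("pics/t4c.png",cv2.resize(a,None,fx=4,fy=4,interpolation=2))
E
```

```text
0.005 [array([224.4, 190.9]), array([240.1, 192.2])]
0.013 [array([224.7, 188.6]), array([240.3, 189.8])]
0.021 [array([224.9, 186.2]), array([240.5, 187.5])]
seen (227.0, 189.75) (241.0, 190.75)
False [ 0.41325913 -0.39343712  0.07289372]
gap 0.6029683583071325
gap 0.6064711239396776 [ 0.86229631 -0.37126227 -1.67047422]
False
[ 0.44220682 -0.17675427  0.08961928] 0.6058234934507326 21.1667
```

View pics/s4c.png

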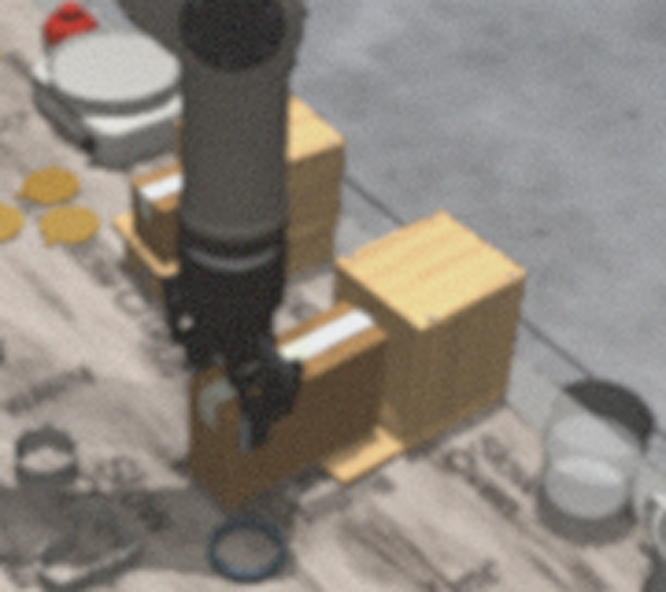

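View pics/t4c.png

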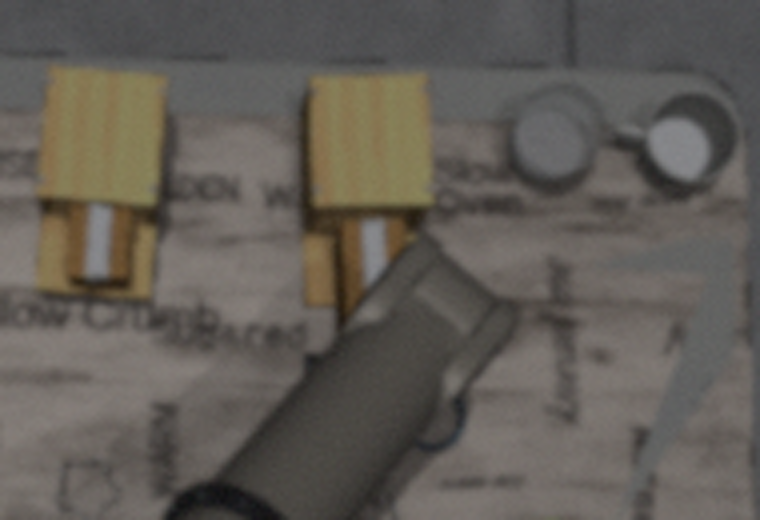

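The tall carton is level and in front of the tall bay. Its tape is at column 374 of the top crop against a roof middle of 371, so it is within about 3 mm of centre. Inserting.

```bash
python3 - <<'E'
from h import *
p=plan('tall',180,.014)
print(robot.line_to(*p['inn'],velocity=.06,f_stop=10),robot.current_tool_pos())
print(robot.line_to(*p['down'],velocity=.03,f_stop=5),robot.current_tool_pos(),robot.current_contact_force())
fingers.gripper_to(1.0); robot.pause(.2)
print(robot.line_to(*p['away'],velocity=.1,f_stop=10))
q=p['away']; robot.line_to([q[0][0],q[0][1],.25],q[1],velocity=.15)
robot.move_to([.42,-.40,.3],[180,0,150])
print(robot.current_time_s())
for n in("scene","top"):
    im=vision.grab_frame(n); cv2.imwrite(f"pics/{n}5.png",im[:,:,::-1])
y=BAY['tall']
for xc in(.005,.014,.023):
    print(xc,[np.round(proj('top',[tcp(y,xc-.075,.106,0,s)[0]])[0],1) for s in(.026,-.026)])
a=cv2.imread("pics/scene5.png")[120:280,200:380];cv2.imwrite("pics/s5c.png",cv2.resize(a,None,fx=3.7,fy=3.7,interpolation=2))
a=cv2.imread("pics/top5.png")[130:210,210:330];cv2.imwrite("pics/t5c.png",cv2.resize(a,None,fx=6,fy=6,interpolation=2))
E
```

```text
False [ 0.54015911 -0.17271971  0.08900201]
True [ 0.54096413 -0.17293866  0.08254497] [-0.03844915  0.46059799  3.23463994]
False
27.3167
0.005 [array([294.7, 193.1]), array([310.3, 192.9])]
0.014 [array([294.6, 190.4]), array([310.2, 190.2])]
0.023 [array([294.5, 187.8]), array([310.1, 187.5])]
```

View pics/s5c.png

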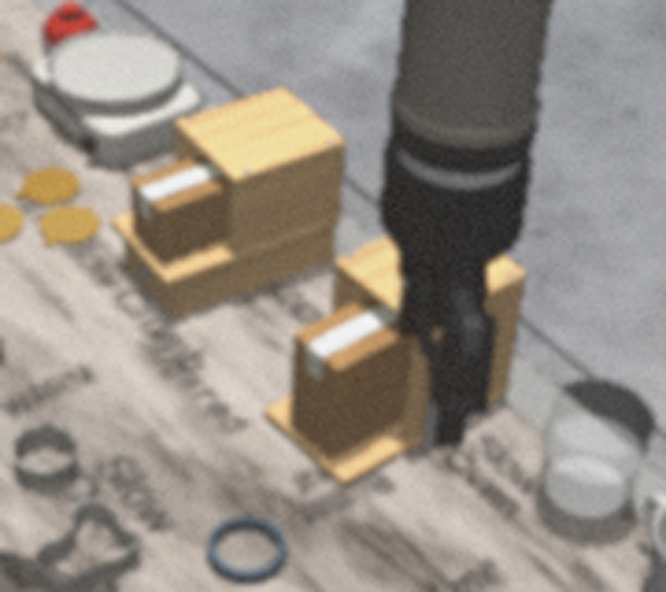

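View pics/t5c.png

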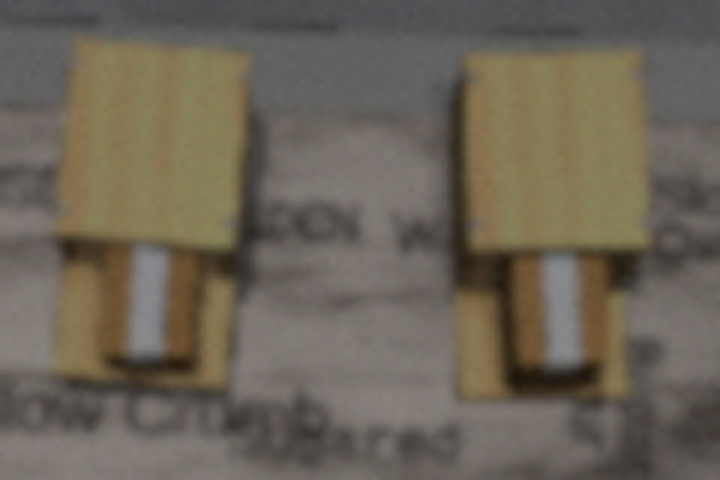

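```bash
python3 - <<'E'
from h import *
print(robot.current_contact_force(),robot.current_finger_gap(),robot.current_time_s())
workorder.close_job()
E
```

```text
[0.56385923 0.61858551 0.2123851 ] 0.9985412554180859 27.4167
the job is handed in; nothing more can be done
```

Both cartons are in their own bays, and I handed the job in at 27.4 s. No verdict was reported. I gripped each carton near its front end, carried it level to its bay, slid it straight in, set it down on the floor and backed the gripper out.

| Carton | Centre behind roof edge (0–35 mm allowed) | Off midway (20 mm allowed) |
|---|---|---|
| Tall | about 12 mm | about 1 mm |
| Low | about 11 mm | about 4–6 mm, to the right |

- **Accuracy:** the positions come from the last top picture, read by eye. Expect about 3 mm of error.
- **Attitude and height:** in the last pictures both cartons look upright and lined up with their bays. I did not measure tilt or height separately. Each carton met its floor as I lowered it, at the expected height to within about 1 mm.
- **Robot:** at hand-in the gripper was open and clear of everything, with about 1 N of residual on the force reading. No force stop triggered except the two intended ones when setting the cartons down.
- **Disagreement:** in the first measurements, one base corner of the low bay was off by about 3 pixels in the scene camera. The fits from the two cameras still agreed to within 4 mm, so I went ahead.

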